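Set a heat sink on a processor and press it down with the bench hold-down arm

ROBOT

A 6-joint arm with a two-finger parallel gripper is mounted at the origin on the work surface. World frame = base frame: x ahead of the robot, y to its left, z up, the work surface at z = 0. Lengths are in mm, angles in rad, forces in N, time in s.
With the tool pointing down it reaches from about 350 to 950 mm from the base axis. Payload 17.4 kg.
Tool frame: the origin (TCP) lies at the very end of the fingers, on their centre line; the grasp point (between the pads) lies 19 mm behind it; z points along the fingers, y is the line along which they close (so a half turn about z gives the same grasp; the last joint's range is limited). The gripper opens to 93 mm and grips with 3 to 60 N. Pads are 15 mm wide; open, the fingers measure 128 mm over their backs; the gripper's body (75 mm by 188 mm) begins 65 mm behind the grasp point.
Start: joints at [-0.038, 0.116, 1.442, -0, 1.584, -0.038], TCP at [675.005, -0.009, 218.646] pointing down, gripper open.
Joint ranges: [-2.83, 2.83], [-0.83, 2.19], [0.07, 2.5], [-1.14, 4.28], [0.01, 3], [-2.97, 2.97]. Speed limits (rad/s): [1.89, 1.89, 2.22, 3.14, 3.14, 3.14].

INTERFACE

Orientations are given as a unit quaternion [x, y, z, w].
In Python, from bench import observe, camera, get_calibration, finish_job gives the robot as it stands. The module is installed in compiled form; this text tells all that it offers.
- The arm moves only by the tool send_rows, never from a script. Its argument "motion" is a list of rows, each a list of 3 entries, a list of its own where there are three numbers: the shift along the world's x, y, z normalised to -1 to 1, where 1 is 0.1 m, then the turn about the world's z normalised to -1 to 1, where 1 is 0.5 rad, then the gripper command: -1 is fully open, 1 is shut, values between are in proportion. A call has 1 to 20 rows; each row is the pose to reach, as a shift and turn from the pose commanded when the call began; what a row does not reach only later rows make up. A row lasts 1/12 s, in which the tool goes at most 41.7 mm and 7.16 degrees, less where a joint would pass 70% of its speed; a pose out of reach is approached as far as the arm can. A call with a number of a shift or a turn outside -1 to 1 is refused whole. A call with a gripper value outside its range is refused whole. The fingers move at their own pace and stop on an object; "newtons" is the grip in N (left out, the last holds). Time passes only in rows, so rows that repeat a pose let the fingers close. It gives the time, the measured TCP pose, the force, the opening and the grip force at its end, in the units of the state.
- observe(): the state, without advancing time (a new reading comes with each control period).
- camera(name): name is "scene" or "side" or "wrist"; returns the picture (420x560x3 uint8, blue, green, red); there is no depth.
- get_calibration(name): a dict with "vertical_fov" (degrees; the focal length in pixels is half the picture's height over the tangent of half this angle, whatever the lens; pixels are square), "cx", "cy" (the principal point, pixels), "view" (4x4, takes a point from world to camera coordinates); the wrist camera has in their place "mount" (4x4, takes a point from camera to tool coordinates, whose origin is the TCP and whose axes are the flange's). Camera axes: x right, y down, z forward; pixel columns grow to the right and rows downward; lengths in mm; the calibration is good to about 2 mm. A picture is of the moment at which its call begins: read the wrist's pose just before it. get_calibration takes no time and is no camera call.
- finish_job(): hands the job in; it is judged then, once.
The state is a dict: "time_s": time; "q": joint angles; "joint_vel": joint speeds; "joint_efforts": joint torques, N m; "ee_pos": TCP position; "tcp_rot": TCP orientation; "force": force on the tool from outside, world axes, zero at the start; "moment": the same for the moment, N m; "finger_gap": finger opening in mm; "gripper_force": force on a finger pad.
Only numpy, scipy, OpenCV 4.12 (cv2) and the standard library are available. Lean on these libraries where they do the work, as an engineer would, in place of code of your own. Each camera call takes 0.05 s, during which the arm holds its last target. There are 200 camera calls.

TASK

Set the larger finned heat sink squarely on the square processor in the middle of the circuit board, its long side along the board's long side, setting it down rather than dropping it. Then take the hold-down arm by its knob, swing it round until its foot stands over the middle of the heat sink, and push the rod down until the foot presses lightly on the fins, its spring squeezed about half-way and not bottomed, so that it stays pressing while the adhesive sets. Leave the other things on the bench where they are.

Things in the scene. Friction and masses are not known exactly. Their poses are not given: they have to be found in the camera images.
- heatsink: The larger heat sink, loose on the mat: bare aluminium, 70 mm long (its x) x 50 mm wide (its y) x 32 mm high, fins running lengthwise, 130 g or so; grip it across the 50 mm width. Origin: centre of the underside. z up; either way round is the same.
- board: Green circuit board 200 x 130 mm on a black carrier 220 x 150 mm, fixed. Origin: centre of the carrier's underside, on the mat; x along the long side, z up. The board's face is 24 mm above the origin. Parts up to 13 mm high stand on it 65 mm and more from the processor's centre towards -x, 55 mm and more towards +x; the strip beside the processor along y is clear.
- processor (a point): Centre of the top face of the square processor on the board (lid 42 x 42 mm, its top 6 mm above the board's face; the heat sink overhangs it). Axes as the board's.
- holddown: Hold-down stand: round grey cast base 110 mm across with an upright column, fixed. Origin: on the column's axis, on the mat. It carries two level links and, at their end, an upright steel rod in a bush. The links lie 118 to 175 mm above the mat (screw heads to 184, top of the bush 175). The rod's axis can come no nearer than 107 mm to the column's axis: swing it round the column, not across.
- swivel (a joint): Stiff upright friction pivot (about 0.55 N m) of the first link on the column, -0.9 to 2.9 rad, anticlockwise from above; it stays where it is left. The link is 200 mm long between its pivots. At 0 it points 93 degrees anticlockwise from the stand's x.
- elbow (a joint): Stiff upright friction pivot (about 0.45 N m) between the first link and the second, -1.9 to 0.4 rad, anticlockwise from above; it stays where it is left. From this pivot to the rod is 200 mm. The second link bends anticlockwise from the first by this value plus 2.2 rad, so the rod is at most 395 mm from the column.
- rod (a joint): How far the rod is pushed down through its bush, 0 (fully up) to 0.056 m. It slides against a steady friction of about 6.5 N (its weight, about 1.5 N, helps) and stays where it is left. The knob on top is the handle, for the swing too.
- knob_mid (a point): Middle of the black ribbed knob on top of the rod, on its axis: 32 mm across, 34 mm high, turns freely on the rod. Rod fully up: 260 mm above the mat. Straight below hangs a rubber foot, 28 mm across, its face 153 to 171 mm lower: it is screwed in or out on its stem by an amount that differs every time and is not reported, so the height at which it touches must be felt.
- foot_stem (a point): Point on the axis of the rod's lower end, 128 mm below knob_mid, where the foot's stem is screwed in. The foot sits on a light spring below it: 0.7 N at first touch, 0.7 N more for each mm squeezed, bottomed after 6 mm at 4.9 N. With the spring part squeezed the rod's friction holds it there.
- small_sink: Bystander: smaller square finned heat sink, 40 x 40 x 20 mm. Origin: centre of the underside. Leave alone.
- power_module: Bystander: black encapsulated power module, 60 x 42 x 24 mm. Origin: centre of the underside. Leave alone.
- flux_bottle: Bystander: white bottle, 34 mm across, 80 mm high. Origin: centre of the underside. Leave alone.
- screwdriver: Bystander: screwdriver 160 mm long lying on the mat. Leave alone.
- solder_reel: Bystander: reel lying flat, 64 mm across, 38 mm high. Origin: centre of the underside. Leave alone.
- multimeter: Bystander: black hand meter lying on its back, 150 x 78 x 48 mm. Origin: centre of the underside. Leave alone.
- screw_jar: Bystander: clear jar with a steel lid, 48 mm across, 55 mm high. Origin: centre of the underside. Leave alone.
Things that resemble listed ones, but are neither listed nor needed, are in the scene too. What is shaped like the heatsink but orange or turquoise is not meant.

How it is judged (in metres and radians):
On the way:
1. the heat sink sits squarely on the processor, let go (horizontal distance between heatsink and processor below 0.007 m and angle between the x axis of heatsink and the x axis of board, either way round below 0.14 rad and angle between heatsink's own z axis and vertical below 0.06 rad and z of heatsink in the frame of processor between -0.003 and 0.003 m and contact force between the fingers and heatsink below 0.1 N and linear speed of heatsink below 0.01 m/s), for 0.2 s.
At the end, for the whole second after the job is handed in: Heat sink flat on the processor, centred within 7 mm, long side within 8 degrees of the board's; the rod within 12 mm of its centre and the foot pressing on it by itself with 1.4 to 4.2 N (spring squeezed about 1 to 5 of 6 mm); everything at rest and let go (horizontal distance between heatsink and processor below 0.007 m and angle between the x axis of heatsink and the x axis of board, either way round below 0.14 rad and angle between heatsink's own z axis and vertical below 0.06 rad and z of heatsink in the frame of processor between -0.003 and 0.003 m and horizontal distance between knob_mid and heatsink below 0.012 m and contact force between holddown and heatsink between 1.4 and 4.2 N and linear speed of heatsink below 0.01 m/s); the robot touches nothing.
It fails at once if the foot is rammed onto the heat sink (more than 20 N) (contact force between holddown and heatsink above 20 N).
It fails at once if the heat sink is dropped: let go more than 10 mm above the processor (contact force between the fingers and heatsink below 0.1 N and z of heatsink in the frame of processor above 0.01 m and horizontal distance between heatsink and processor below 0.06 m).
It fails at once if another thing on the bench is pushed more than 30 mm (distance of any of small_sink, power_module, flux_bottle, screwdriver, solder_reel, multimeter, screw_jar from where it was at the start of the episode above 0.03 m).
It also fails if it takes over 64 s, if anything falls off the work surface, if the arm or the gripper's body presses on something with over 40 N, if the wrist force passes 120 N, or if a joint passes its speed limit or range.

## Working session

There is one attempt and no reset: what is moved stays moved. The work goes in short steps, Python scripts to look and compute and a tool call to move; the robot and the scene stay as the last step left them, time stands still between calls to the robot, and variables do not carry over. Pictures are saved under pics/ and viewed, at most 10 in all, crops included, and the job is handed in when it is done.

Besides the shell and the picture viewer there is one more tool, called after ">>>" as name([rows], argument=value, ...), one row to a line, values as JSON. send_rows: Moves the arm, as the interface text tells. Scaled input: -1 to 1 covers 0.1 m each way for a shift and 0.5 rad each way for a turn. Its arguments: {"type":"object","properties":{"motion":{"type":"array","items":{"type":"array"}},"newtons":{"type":"number"}},"required":["motion"]}

```bash
mkdir -p pics
cat > h.py <<'E'
import numpy as np, cv2
from bench import observe, camera, get_calibration, finish_job
from scipy.spatial.transform import Rotation as R
def cam(name, st=None):
    c=get_calibration(name); f=210/np.tan(np.radians(c["vertical_fov"])/2)
    K=np.array([[f,0,c["cx"]],[0,f,c["cy"]],[0,0,1]])
    if name=="wrist":
        T=np.eye(4); T[:3,:3]=R.from_quat(st["tcp_rot"]).as_matrix(); T[:3,3]=st["ee_pos"]
        V=np.linalg.inv(T@np.array(c["mount"]))
    else: V=np.array(c["view"])
    return K,V
def ray(K,V,uv):
    d=V[:3,:3].T@np.linalg.solve(K,[uv[0],uv[1],1]); o=-V[:3,:3].T@V[:3,3]
    return o,d/np.linalg.norm(d)
def onz(K,V,uv,z):
    o,d=ray(K,V,uv); return o+d*(z-o[2])/d[2]
def tri(a,b):
    (o1,d1),(o2,d2)=a,b
    s=np.linalg.lstsq(np.array([d1,-d2]).T,o2-o1,rcond=None)[0]
    p,q=o1+s[0]*d1,o2+s[1]*d2
    return (p+q)/2,np.linalg.norm(p-q)
def proj(K,V,p):
    c=V[:3,:3]@np.array(p)+V[:3,3]; u=K@c; return u[:2]/u[2]
E
python3 - <<'E'
from h import *
for n in ("scene","side","wrist"):
    s=observe(); im=camera(n); cv2.imwrite(f"pics/{n}0.png",im)
    K,V=cam(n,s); o,d=ray(K,V,(K[0,2],K[1,2])); print(n,K[0,0],K[:2,2],o.round(),d.round(2))
print(s["time_s"],s["tcp_rot"],get_calibration("wrist")["mount"])
E
```

```text
scene 508.892003351717 [276.48164154 199.02365717] [1288. -680.  936.] [-0.58  0.54 -0.61]
side 404.9204952795692 [290.77816965 208.92432603] [ 526.  853. 1142.] [ 0.02 -0.65 -0.76]
wrist 291.3171140980929 [272.46717822 208.60089651] [674.  72. 384.] [-0.   -0.26 -0.97]
0.1 [ 7.07090407e-01  7.07122961e-01 -3.55832461e-04 -3.84407985e-04] [[-1.47282864e-03 -9.65652641e-01 -2.59832267e-01  7.18593700e+01]
 [ 9.99998898e-01 -1.37429809e-03 -5.60871198e-04 -8.87852884e-01]
 [ 1.84519765e-04 -2.59832807e-01  9.65653602e-01 -1.65647954e+02]
 [ 0.00000000e+00  0.00000000e+00  0.00000000e+00  1.00000000e+00]]
```

View pics/scene0.png

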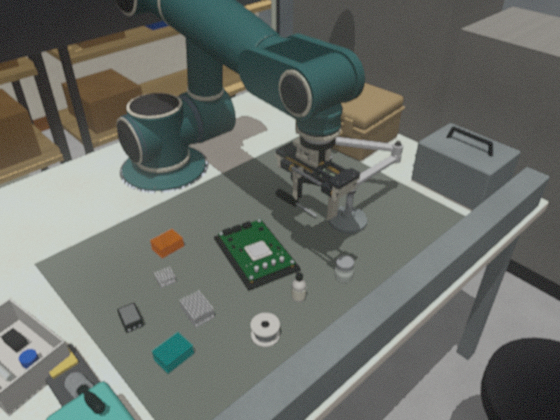

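View pics/side0.png

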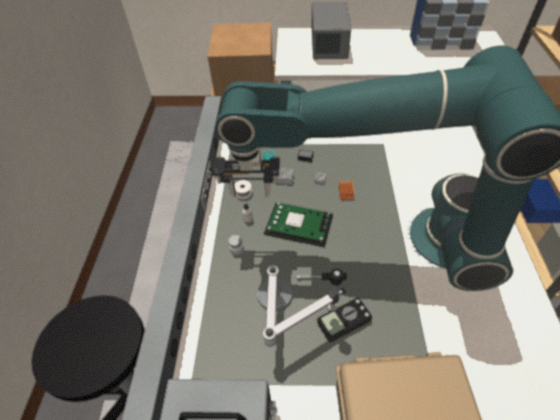

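The scene view shows the candidates: larger bare finned sink at (197,307), small sink at (165,276), orange at (167,243) and turquoise at (173,352). The larger grey one fits the description. The processor is at (258,251). In the side view the knob appears at about (338,276), at the end of the links. I'll confirm both in an enlarged crop.

Run:
```python
from h import *
a=cv2.imread("pics/scene0.png");b=cv2.imread("pics/side0.png")
A=cv2.resize(a[210:370,110:310],None,fx=4,fy=4,interpolation=3)[:, :]
B=cv2.resize(b[140:370,200:400],None,fx=2.6,fy=2.6,interpolation=3)
A=cv2.resize(a[220:330,140:310],(400,259),interpolation=3)
out=np.zeros((598,800,3),np.uint8); out[:259,:400]=A; out[:259+1-1,400:]=0
B2=cv2.resize(b[140:250,230:400],(400,259),interpolation=3); out[:259,400:]=B2
B3=cv2.resize(b[250:370,240:380],(396,339),interpolation=3); out[259:598,:396]=B3
B4=cv2.resize(a[120:250,270:420],(391,339),interpolation=3); out[259:598,409:]=B4
cv2.imwrite("pics/c1.png",out)
for n,im,zs in (("scene",a,0),("side",b,0)):
    K,V=cam(n)
    hsv=cv2.cvtColor(im,cv2.COLOR_BGR2HSV)
    g=cv2.inRange(hsv,(45,90,40),(75,255,255))
    g=cv2.morphologyEx(g,cv2.MORPH_CLOSE,np.ones((9,9)))
    cs=cv2.findContours(g,0,2)[0]; c=max(cs,key=cv2.contourArea)
    P=np.array([onz(K,V,p[0],24)[:2] for p in c],np.float32)
    print(n,"board",cv2.minAreaRect(P))
    m=np.zeros(g.shape,np.uint8); cv2.drawContours(m,[c],-1,255,-1)
    w=cv2.inRange(hsv,(0,0,150),(180,60,255))&m
    w=cv2.morphologyEx(w,cv2.MORPH_OPEN,np.ones((3,3)))
    c=max(cv2.findContours(w,0,2)[0],key=cv2.contourArea)
    P=np.array([onz(K,V,p[0],30)[:2] for p in c],np.float32)
    print(n,"proc",cv2.minAreaRect(P))
    for uv in ([(197,307)] if n=="scene" else [(286,177)]): print("sink",onz(K,V,uv,20).round())
K,V=cam("side")
print("knob",onz(K,V,(338,276),260).round(),"base",onz(K,V,(275,290),10).round(), "elbow", onz(K,V,(269,333),165).round(),"rod",onz(K,V,(335,297),165).round())
```

```text
scene board ((527.4625854492188, -53.356239318847656), (131.1912841796875, 199.9058074951172), 75.675048828125)
scene proc ((542.0831909179688, -57.02119445800781), (54.297115325927734, 55.0844841003418), 74.01429748535156)
sink [ 584. -281.   20.]
side board ((525.0946044921875, -51.13572692871094), (128.95326232910156, 201.15699768066406), 74.19245147705078)
side proc ((539.886962890625, -56.978965759277344), (57.72075271606445, 56.51982879638672), 75.82424926757812)
sink [ 575. -277.   20.]
knob [427. 316. 260.] base [600. 216.  10.] elbow [600. 425. 165.] rod [428. 323. 165.]
```

View pics/c1.png

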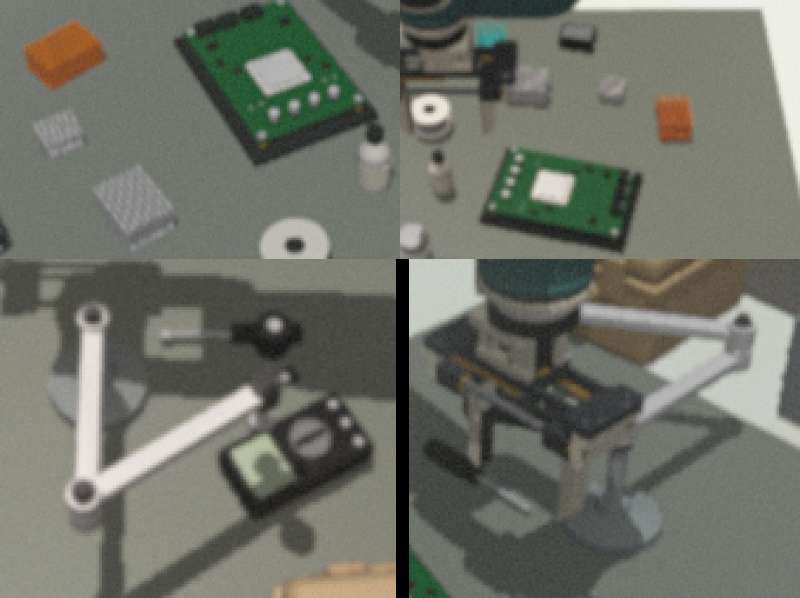

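View pics/wrist0.png

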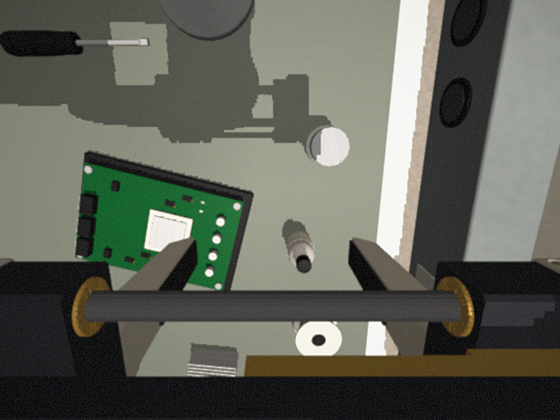

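The crop confirms the larger bare-aluminium finned sink at scene (197,307), with the processor clear. The black knob is at side (337,273), on the far end of the second link. The knob estimate (427,316) is about 200 mm from the elbow (600,425), which matches the link length. I'll go above the sink for a close look.

>>> send_rows([
  [[-0.2,-0.4,0.1],0,-1],
  [[-0.4,-0.8,0.2],0,-1],
  [[-0.5,-1,0.3],0,-1],
  [[-0.5,-1,0.3],0,-1],
])

```text
time_s: 0.48
ee_pos: [623.6, -104.0, 251.2]
tcp_rot: [0.708, 0.706, 0.0, 0.001]
force: [1.0, 0.3, 0.3]
finger_gap: 93.4
gripper_force: 0.0
```

>>> send_rows([
  [[-0.2,-0.4,0],0,-1],
  [[-0.4,-0.8,0],0,-1],
  [[-0.45,-1,0],0,-1],
  [[-0.45,-1,0],0,-1],
  [[-0.45,-1,0],0,-1],
])

```text
time_s: 0.9
ee_pos: [579.7, -200.8, 248.4]
tcp_rot: [0.708, 0.706, 0.0, -0.0]
force: [0.7, 0.3, 0.3]
finger_gap: 92.8
gripper_force: 0.0
```

Run:
```python
from h import *
s=observe(); im=camera("wrist"); cv2.imwrite("pics/w1.png",im); print(s["time_s"],s["ee_pos"],s["tcp_rot"])
cv2.imwrite("pics/s1.png",camera("side"))
b=cv2.imread("pics/s1.png");cv2.imwrite("pics/w1x.png",np.vstack([im[:400],b[240:440]]))
```

```text
0.9 [ 579.68911508 -200.83941302  248.37580275] [ 7.07835399e-01  7.06377391e-01  2.02719879e-05 -1.69345224e-04]
```

View pics/w1x.png

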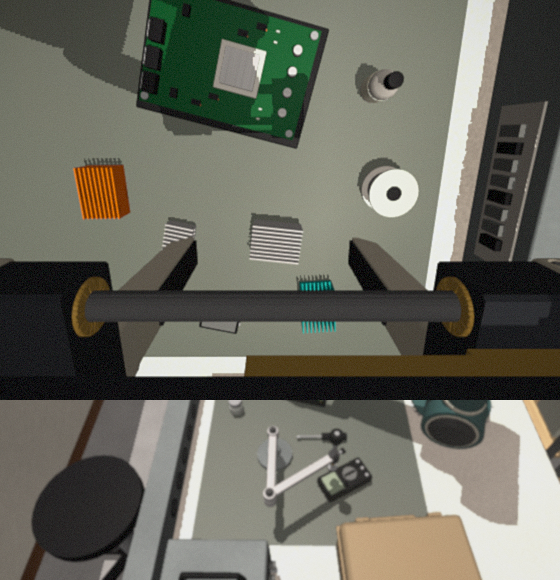

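The wrist view shows the larger sink at (275,240), with its fins along image x (about world x), and the processor at (242,68). I'll measure both on their height planes.

```bash
cat >> h.py <<'E'
def rect(K,V,m,z,off=(0,0)):
    c=max(cv2.findContours(m,0,2)[0],key=cv2.contourArea)
    P=np.array([onz(K,V,p[0]+np.array(off),z)[:2] for p in c],np.float32)
    (x,y),(w,h),a=cv2.minAreaRect(P)
    if h>w: w,h,a=h,w,a-90
    return [round(float(v),1) for v in (x,y,w,h,(a+90)%180-90)]
E
python3 - <<'E'
from h import *
im=cv2.imread("pics/w1.png"); g=cv2.cvtColor(im,6)
s=dict(ee_pos=[579.69,-200.84,248.38],tcp_rot=[.707835,.706377,0,-.0002])
K,V=cam("wrist",s)
for t in (150,165,180):
    r=g[205:270,240:312]; m=cv2.morphologyEx((r>t).astype(np.uint8)*255,cv2.MORPH_CLOSE,np.ones((5,5)))
    print(t,rect(K,V,m,32,(240,205)))
hsv=cv2.cvtColor(im,40)
gm=cv2.morphologyEx(cv2.inRange(hsv,(45,90,40),(75,255,255)),3,np.ones((15,15)))
print("board",rect(K,V,gm,24))
for t in (110,130,150,170,190):
    r=cv2.inRange(hsv[30:105,205:280],(0,0,t),(180,70,255)); r=cv2.morphologyEx(r,2,np.ones((3,3)))
    print(t,rect(K,V,r,30,(205,30)))
print(r.shape); print(g[68,205:280:2]); print(g[205:270:2,275])
E
```

```text
150 [588.8, -286.0, 84.0, 52.4, -7.1]
165 [582.8, -285.0, 70.8, 51.4, -6.8]
180 [582.7, -284.9, 69.2, 50.6, -6.9]
board [523.9, -49.8, 202.5, 138.4, -14.6]
110 [539.1, -57.1, 54.9, 54.7, -14.3]
130 [539.3, -56.9, 54.3, 54.3, 75.6]
150 [561.8, -57.7, 44.4, 16.7, 89.8]
170 [561.5, -51.5, 31.5, 13.8, 79.9]
190 [561.0, -50.8, 29.8, 13.3, 75.7]
(75, 75)
[ 39  44  51  42  49  54 143 145 125 137 136 128 136 134 137 138 139 138
 142 136 138 145 141 142 136 227 210 234 235 108  77  80  82  79  76  81
  80  80]
[143 141 138 143 145 101  75  80  77  81  81 112 189 101 196  94 203  85
 206  89 207  89 211  86 203  89 206  93 207 140 140 138 146]
```

Sink at (583,-285), yaw -6.9°, measuring 70x51 as it should. Processor at (540,-57) in all three views, board yaw -14.6°. I'll turn about 83° and move above the sink.

>>> send_rows([
  [[0.01,-0.3,0],0.25,-0.55],
  [[0.02,-0.6,0],0.5,-0.55],
  [[0.03,-0.84,0],0.75,-0.55],
  [[0.03,-0.84,0],1,-0.55],
  [[0.03,-0.84,0],1,-0.55],
])

```text
time_s: 1.42
ee_pos: [583.5, -283.9, 248.0]
tcp_rot: [0.507, 0.862, 0.0, -0.001]
force: [0.1, -0.2, -0.3]
finger_gap: 72.8
gripper_force: 0.0
```

>>> send_rows([
  [[0,0,0],0.25,-0.55],
  [[0,0,-0.2],0.5,-0.55],
  [[0,0,-0.4],0.75,-0.55],
  [[0,0,-0.5],1,-0.55],
  [[0,0,-0.5],1,-0.55],
])

```text
time_s: 1.83
ee_pos: [582.8, -282.1, 195.9]
tcp_rot: [0.28, 0.96, 0.0, -0.002]
force: [-0.1, 0.5, -0.2]
finger_gap: 72.0
gripper_force: 0.0
```

>>> send_rows([
  [[0,0,-0.2],0.25,-0.55],
  [[0,0,-0.4],0.5,-0.55],
  [[0,0,-0.6],0.75,-0.55],
  [[0,0,-0.6],0.9,-0.55],
  [[0,0,-0.6],0.9,-0.55],
  [[0,0,-0.6],0.9,-0.55],
])

```text
time_s: 2.33
ee_pos: [583.7, -283.4, 139.8]
tcp_rot: [0.064, 0.998, -0.0, 0.001]
force: [0.2, 0.1, 0.4]
finger_gap: 72.1
gripper_force: 0.0
```

Run:
```python
from h import *
a=cv2.imread("pics/scene0.png"); hsv=cv2.cvtColor(a,40)
K,V=cam("scene"); t=cv2.inRange(hsv[320:380,140:210],(82,100,40),(100,255,255))
print("turq",rect(K,V,t,20,(140,320)))
s=observe(); im=camera("wrist"); cv2.imwrite("pics/w2.png",im)
K,V=cam("wrist",s); m=R.from_quat(s["tcp_rot"]).as_matrix(); print(s["ee_pos"].round(1) if hasattr(s["ee_pos"],'round') else s["ee_pos"],"tool y deg",np.degrees(np.arctan2(m[1,1],m[0,1])),"tilt",m[2,2])
g=cv2.cvtColor(im,6)
print("sink px",proj(K,V,(583,-285,32)), "tip", proj(K,V,np.array(s["ee_pos"])))
```

```text
turq [648.4, -390.2, 77.7, 69.1, -86.4]
[ 583.7 -283.4  139.8] tool y deg 82.68556503131018 tilt -0.9999993521143524
sink px [271.08968521 207.28204157] tip [272.91067206 253.02455091]
```

View pics/w2.png

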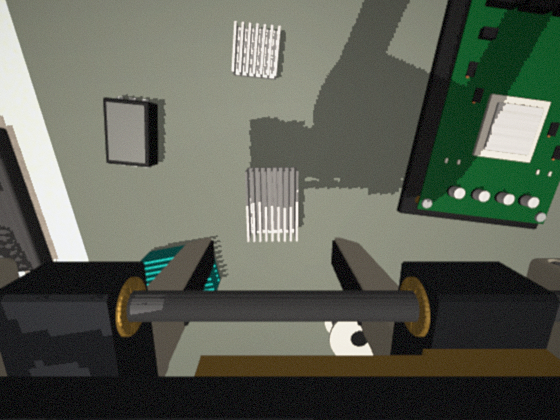

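The sink is centred between the fingers at (272,204), and the finger paths are clear of the turquoise block. I'll descend and grip.

>>> send_rows([
  [[-0.02,0,-0.3],0,-0.55],
  [[-0.02,0,-0.6],0,-0.55],
  [[-0.02,0,-0.9],0,-0.55],
  [[-0.02,0,-0.9],0,-0.55],
])

```text
time_s: 2.72
ee_pos: [579.2, -282.7, 43.8]
tcp_rot: [0.063, 0.998, 0.001, -0.003]
force: [-0.3, 1.2, -1.2]
finger_gap: 71.8
gripper_force: 0.0
```

>>> send_rows([
  [[0,0,-0.2],0,-0.55],
  [[0,0,-0.4],0,-0.55],
  [[0,0,-0.4],0,-0.55],
  [[0,0,-0.4],0,0.2],
  [[0,0,-0.4],0,0.2],
  [[0,0,-0.4],0,0.2],
  [[0,0,-0.4],0,0.2],
  [[0,0,-0.4],0,0.2],
  [[0,0,-0.4],0,0.2],
], newtons=25)

```text
time_s: 3.47
ee_pos: [581.7, -284.3, 10.4]
tcp_rot: [0.06, 0.998, -0.0, 0.001]
force: [-0.6, 0.3, 6.4]
finger_gap: 49.9
gripper_force: 25.0
```

>>> send_rows([
  [[0,0,0.2],0,0.2],
  [[0,0,0.5],0,0.2],
  [[0,0,0.8],0,0.2],
  [[0,0,1],0,0.2],
  [[0,0,1],0,0.2],
  [[0,0,1],0,0.2],
])

```text
time_s: 3.97
ee_pos: [581.4, -284.2, 109.9]
tcp_rot: [0.06, 0.998, -0.0, 0.001]
force: [-0.4, 0.3, -2.3]
finger_gap: 49.6
gripper_force: 25.0
```

Run:
```python
from h import *
s=observe(); im=camera("wrist"); cv2.imwrite("pics/w3.png",im)
m=R.from_quat(s["tcp_rot"]).as_matrix(); print(s["ee_pos"],"tool y deg",np.degrees(np.arctan2(m[1,1],m[0,1])),s["finger_gap"],s["force"])
K,V=cam("wrist",s); print(proj(K,V,np.array(s["ee_pos"])))
g=cv2.cvtColor(im,6)
for t in (140,165,180):
    r=g[190:290,200:340]; k=cv2.morphologyEx((r>t).astype(np.uint8)*255,3,np.ones((7,7)))
    print(t,rect(K,V,k,s["ee_pos"][2]+24,(200,190)))
cv2.imwrite("pics/w3c.png",cv2.resize(im[150:350,130:410],None,fx=2,fy=2))
```

```text
[ 581.41731522 -284.20835616  109.87821784] tool y deg 83.06518825548319 49.628905199323874 [-0.38440323  0.34205545 -2.26442645]
[272.90146144 253.02568586]
140 [564.4, -284.0, 72.4, 54.9, 83.0]
165 [558.9, -281.8, 34.2, 7.0, -6.5]
180 [590.0, -264.0, 6.6, 2.4, 88.8]
```

View pics/w3c.png

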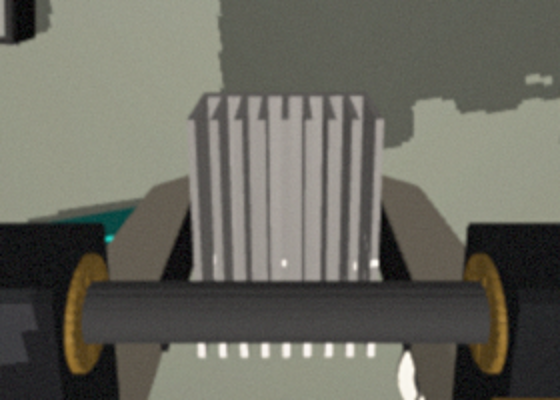

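Run:
```python
from h import *
s=observe();K,V=cam("wrist",s)
for uv in ((130+287/2,150+119/2),(130+287/2,150+357/2),(130+287/2,150+94/2)):
    print(onz(K,V,uv,s["ee_pos"][2]+22).round(1),onz(K,V,uv,s["ee_pos"][2]-10).round(1))
```

```text
[ 547.4 -279.5  130.2] [ 556.1 -280.5   98.2]
[ 617.7 -288.1  130.2] [ 642.  -291.    98.2]
[ 540.9 -278.7  130.2] [ 548.1 -279.5   98.2]
```

Held centred: the sink centre is 1 mm from the TCP. I'll carry it over the processor.

>>> send_rows([
  [[-0.05,0.25,0],-0.05,0.2],
  [[-0.1,0.55,0],-0.1,0.2],
  [[-0.15,0.8,0],-0.2,0.2],
  [[-0.2,1,0],-0.27,0.2],
])

```text
time_s: 4.35
ee_pos: [559.8, -182.2, 106.5]
tcp_rot: [0.129, 0.992, 0.0, -0.001]
force: [0.1, -0.1, -1.0]
finger_gap: 49.9
gripper_force: 25.0
```

>>> send_rows([
  [[-0.1,0.35,0],0,0.2],
  [[-0.18,0.7,0],0,0.2],
  [[-0.2,1,0],0,0.2],
  [[-0.2,1,0],0,0.2],
])

```text
time_s: 4.68
ee_pos: [539.7, -79.9, 106.9]
tcp_rot: [0.126, 0.992, 0.001, -0.001]
force: [-0.1, 0.1, -1.8]
finger_gap: 49.6
gripper_force: 25.0
```

>>> send_rows([
  [[-0.015,0.15,0],0,0.2],
  [[-0.015,0.27,-0.1],0,0.2],
  [[-0.015,0.27,-0.3],0,0.2],
  [[-0.015,0.27,-0.5],0,0.2],
  [[-0.015,0.27,-0.5],0,0.2],
  [[-0.015,0.27,-0.5],0,0.2],
])

```text
time_s: 5.18
ee_pos: [538.5, -56.9, 56.8]
tcp_rot: [0.128, 0.992, 0.0, -0.002]
force: [-0.8, -0.6, -2.0]
finger_gap: 49.9
gripper_force: 25.0
```

Run:
```python
from h import *
s=observe(); print(s["time_s"],s["ee_pos"],s["force"])
a=camera("scene");b=camera("side"); w=camera("wrist")
m=R.from_quat(s["tcp_rot"]).as_matrix(); print("tool y deg",np.degrees(np.arctan2(m[1,1],m[0,1])))
K,V=cam("side"); K2,V2=cam("scene")
u=proj(K,V,(540,-57,40)).astype(int);v=proj(K2,V2,(540,-57,40)).astype(int)
A=cv2.resize(a[v[1]-50:v[1]+50,v[0]-65:v[0]+65],(390,300),interpolation=3);B=cv2.resize(b[u[1]-50:u[1]+50,u[0]-65:u[0]+65],(390,300),interpolation=3)
cv2.imwrite("pics/p1.png",np.vstack([np.hstack([A,B]),cv2.resize(w[120:320,60:580],(780,300))[:298]]))
```

```text
5.1833 [538.5172168  -56.92014369  56.7648836 ] [-0.82387217 -0.57313733 -1.9824816 ]
tool y deg 75.3357222017877
```

View pics/p1.png

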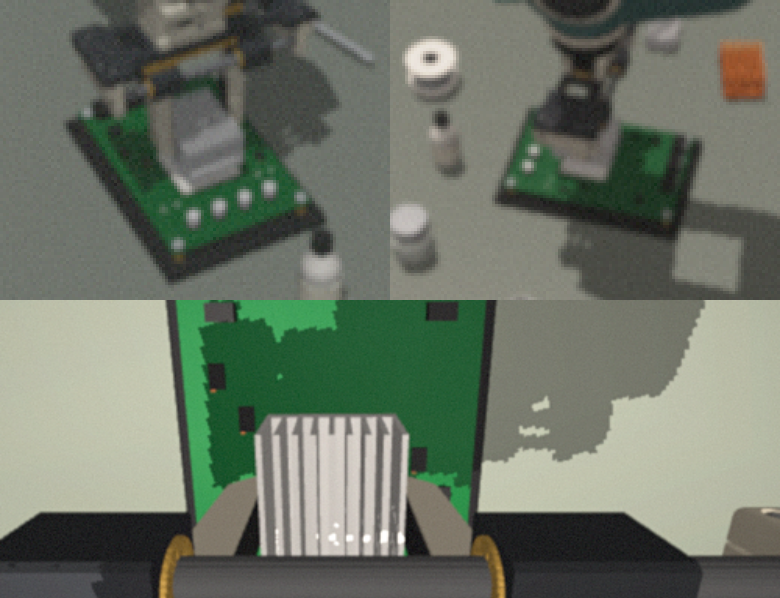

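Well aligned with the board edges in all three views. Lowering gently.

>>> send_rows([
  [[0,0,-0.06],0,0.2],
  [[0,0,-0.12],0,0.2],
  [[0,0,-0.14],0,0.2],
  [[0,0,-0.15],0,0.2],
  [[0,0,-0.16],0,0.2],
  [[0,0,-0.16],0,0.2],
  [[0,0,-0.16],0,0.2],
])

```text
time_s: 5.92
ee_pos: [539.6, -57.0, 42.8]
tcp_rot: [0.128, 0.992, -0.0, 0.0]
force: [-0.3, 0.2, -0.8]
finger_gap: 49.5
gripper_force: 25.0
```

>>> send_rows([
  [[0,0,-0.01],0,0.2],
  [[0,0,-0.02],0,0.2],
  [[0,0,-0.02],0,0.2],
  [[0,0,-0.02],0,0.2],
])

```text
time_s: 6.25
ee_pos: [539.5, -57.0, 40.6]
tcp_rot: [0.128, 0.992, -0.0, -0.0]
force: [0.5, 0.3, -1.5]
finger_gap: 49.8
gripper_force: 25.0
```

>>> send_rows([
  [[0,0,-0.005],0,0.2],
  [[0,0,-0.01],0,0.2],
  [[0,0,-0.01],0,0.2],
  [[0,0,-0.01],0,0.2],
])

```text
time_s: 6.58
ee_pos: [539.6, -57.0, 40.4]
tcp_rot: [0.128, 0.992, -0.0, 0.0]
force: [-5.5, 0.5, 8.4]
finger_gap: 49.6
gripper_force: 25.0
```

>>> send_rows([
  [[0,0,-0.005],0,0.2],
  [[0,0,-0.01],0,0.2],
  [[0,0,-0.01],0,0.2],
  [[0,0,-0.01],0,0.2],
])

```text
time_s: 6.92
ee_pos: [539.6, -57.0, 40.4]
tcp_rot: [0.128, 0.992, -0.0, 0.0]
force: [-11.7, 1.5, 19.2]
finger_gap: 50.4
gripper_force: 25.0
```

It's seated at measured z 40.4, as expected. I'll back off 1 mm, release and rise.

>>> send_rows([
  [[0,0,0.01],0,0.2],
  [[0,0,0.012],0,0.2],
  [[0,0,0.012],0,-0.1],
  [[0,0,0.012],0,-0.4],
  [[0,0,0.012],0,-0.5],
  [[0,0,0.012],0,-0.5],
  [[0,0,0.012],0,-0.5],
  [[0,0,0.012],0,-0.5],
])

```text
time_s: 7.58
ee_pos: [539.5, -57.0, 39.7]
tcp_rot: [0.128, 0.992, -0.0, -0.0]
force: [-0.4, 0.3, -0.0]
finger_gap: 69.5
gripper_force: 0.0
```

>>> send_rows([
  [[0,0,0.1],0,-0.5],
  [[0,0,0.3],0,-0.5],
  [[0,0,0.6],0,-0.5],
  [[0,0,1],0,-0.5],
  [[0,0,1],0,-0.5],
  [[0,0,1],0,-0.5],
])

```text
time_s: 8.08
ee_pos: [540.6, -57.2, 143.0]
tcp_rot: [0.128, 0.992, -0.0, 0.002]
force: [0.2, -0.5, -0.4]
finger_gap: 69.7
gripper_force: 0.0
```

Run:
```python
from h import *
s=observe(); print(s["time_s"],s["ee_pos"],s["force"],s["finger_gap"],s["q"])
w=camera("wrist");b=camera("side");cv2.imwrite("pics/w4.png",w);cv2.imwrite("pics/s4.png",b)
K,V=cam("wrist",s); g=cv2.cvtColor(w,6)
for p in ((540,-57,62),(540,-57,30)): print(proj(K,V,p))
A=cv2.resize(w[120:330,130:410],(400,300)); B=cv2.resize(b[255:360,240:380],(400,300),interpolation=3)
cv2.imwrite("pics/p2.png",np.hstack([A,B]))
```

```text
8.0833 [540.57096946 -57.18243631 142.97938466] [ 0.21383151 -0.46104048 -0.4162664 ] 69.72967022754018 [-1.52323014e-01 -1.45130875e-01  1.82285161e+00  1.00316343e-05
  1.45923935e+00 -1.46729744e+00]
[272.90319427 214.59566204]
[272.8429333  205.39462051]
```

View pics/p2.png

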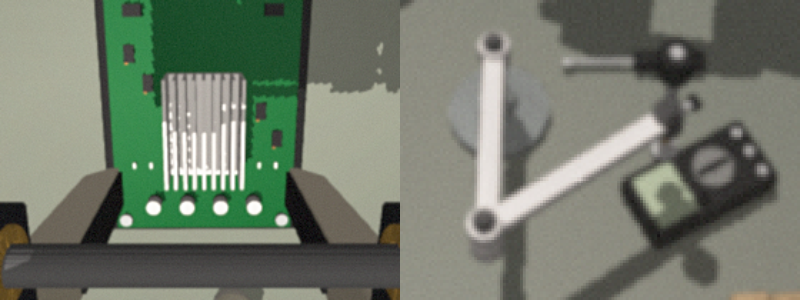

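The sink stands on the processor with its centre at wrist pixel (272,215), against a predicted 214.6. The knob cap is at side (337,273). I'll measure the knob from two views while rising towards it.

>>> send_rows([
  [[0,0,0.4],0,-0.5],
  [[0,0,0.8],0,-0.5],
  [[0,0,1],0,-0.5],
  [[0,0,1],0,-0.5],
])

```text
time_s: 8.52
ee_pos: [540.4, -57.1, 243.9]
tcp_rot: [0.128, 0.992, -0.0, 0.002]
force: [0.1, -1.1, 0.1]
finger_gap: 69.8
gripper_force: 0.0
```

>>> send_rows([
  [[-0.1,0.2,0.4],0,-0.5],
  [[-0.2,0.5,0.7],0,-0.5],
  [[-0.3,0.8,0.8],0,-0.5],
  [[-0.4,1,0.9],0,-0.5],
  [[-0.4,1,0.9],0,-0.5],
])

```text
time_s: 8.93
ee_pos: [498.5, 45.8, 331.1]
tcp_rot: [0.126, 0.992, 0.0, 0.001]
force: [-0.3, -0.7, -0.5]
finger_gap: 70.1
gripper_force: 0.0
```

Run:
```python
from h import *
s=observe(); print(s["time_s"],s["ee_pos"])
b=cv2.imread("pics/s4.png"); a=camera("scene"); cv2.imwrite("pics/sc5.png",a)
g=cv2.cvtColor(b,6); K,V=cam("side")
def cent(m,off):
    n,l,st,c=cv2.connectedComponentsWithStats(m); return [(c[i]+off,st[i][4]) for i in range(1,n) if st[i][4]>5]
r=g[262:284,322:352]; print("dark",cent((r<45).astype(np.uint8),(322,262))); print("bright",cent((r>130).astype(np.uint8),(322,262)))
r=g[260:282,260:285]; print("column",cent((r<110).astype(np.uint8),(260,260)))
r=g[322:342,258:282]; print("elbow",cent((r<110).astype(np.uint8),(258,322)))
for uv,z in (((337,273),277),((272.5,270),180),((269.4,332),180)): print(uv,z,onz(K,V,uv,z).round())
K2,V2=cam("scene"); p=proj(K2,V2,onz(K,V,(337,273),277)); print("scene knob",p)
u=p.astype(int); cv2.imwrite("pics/p3.png",cv2.resize(a[max(u[1]-60,0):u[1]+80,u[0]-80:u[0]+110],None,fx=4,fy=4,interpolation=3))
```

```text
8.9333 [498.50723469  45.77391817 331.13111245]
dark [(array([334.96183206, 278.2519084 ]), np.int32(131))]
bright [(array([333.33333333, 263.83333333]), np.int32(6)), (array([342.73913043, 263.7826087 ]), np.int32(23)), (array([336.5       , 272.71428571]), np.int32(14))]
column [(array([272.13636364, 269.68181818]), np.int32(22))]
elbow [(array([269.09090909, 332.3030303 ]), np.int32(33)), (array([276.36111111, 338.29166667]), np.int32(72))]
(337, 273) 277 [430. 318. 277.]
(272.5, 270) 180 [598. 249. 180.]
(269.4, 332) 180 [598. 429. 180.]
scene knob [329.7722499  104.09854272]
```

Knob at about (430,318), 201 mm from the elbow (598,429), which agrees with the link. The column is near (598,227). Going to hover above the knob.

>>> send_rows([
  [[-0.1,0.4,0],0,-0.5],
  [[-0.2,0.7,0],0,-0.5],
  [[-0.3,1,0],0,-0.5],
  [[-0.3,1,0],0,-0.5],
])

```text
time_s: 9.32
ee_pos: [468.4, 145.9, 327.9]
tcp_rot: [0.126, 0.992, -0.0, -0.001]
force: [0.0, -0.1, 0.0]
finger_gap: 70.0
gripper_force: 0.0
```

>>> send_rows([
  [[-0.1,0.4,0],0,-0.3],
  [[-0.2,0.7,0],0,-0.3],
  [[-0.3,1,0],0,-0.3],
  [[-0.3,1,0],0,-0.3],
])

```text
time_s: 9.65
ee_pos: [438.6, 245.7, 327.7]
tcp_rot: [0.126, 0.992, -0.0, -0.001]
force: [0.6, 0.0, 0.5]
finger_gap: 60.4
gripper_force: 0.0
```

>>> send_rows([
  [[-0.05,0.4,0],0,-0.3],
  [[-0.09,0.75,0],0,-0.3],
  [[-0.09,0.75,0],0,-0.3],
  [[-0.09,0.75,0],0,-0.3],
])

```text
time_s: 9.98
ee_pos: [430.9, 318.2, 327.8]
tcp_rot: [0.127, 0.992, -0.001, -0.001]
force: [0.1, -0.6, -0.1]
finger_gap: 60.3
gripper_force: 0.0
```

Run:
```python
from h import *
s=observe(); w=camera("wrist"); cv2.imwrite("pics/w5.png",w); print(s["time_s"],s["ee_pos"],s["finger_gap"])
K,V=cam("wrist",s); print("pred",proj(K,V,(430,318,277)),proj(K,V,(598,429,180)))
cv2.imwrite("pics/w5c.png",cv2.resize(w[60:360,100:460],(720,600)))
```

```text
9.9833 [430.85414745 318.23535316 327.75821168] 60.333603002353456
pred [272.56551773 225.77091915] [395.50037562 305.59162171]
```

View pics/w5c.png

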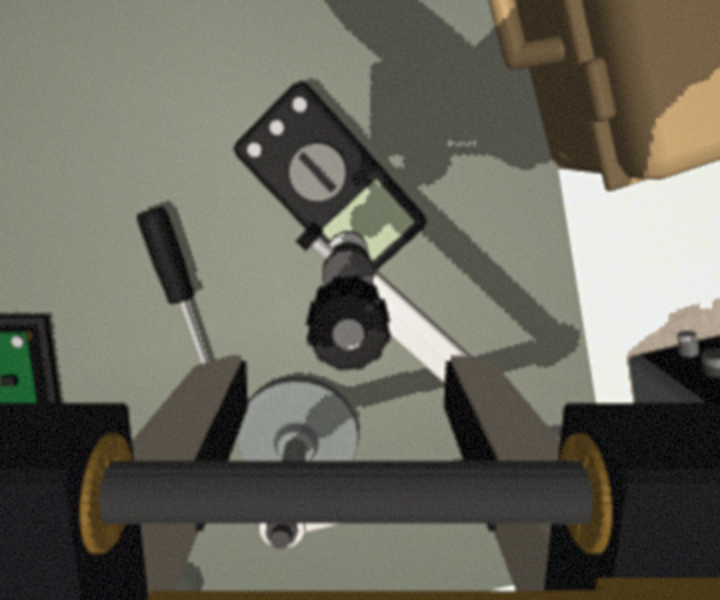

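The knob is at pixel (274,225), against a predicted (273,226), so the position is confirmed. Descending to grip it.

>>> send_rows([
  [[0,0,-0.3],0,-0.3],
  [[0,0.01,-0.6],0,-0.3],
  [[0,0.01,-0.85],0,-0.3],
  [[0,0.01,-0.85],0,-0.3],
  [[0,0.01,-0.85],0,0.2],
  [[0,0.01,-0.85],0,0.6],
  [[0,0.01,-0.85],0,0.6],
  [[0,0.01,-0.85],0,0.6],
  [[0,0.01,-0.85],0,0.6],
  [[0,0.01,-0.85],0,0.6],
], newtons=35)

```text
time_s: 10.87
ee_pos: [430.8, 319.2, 245.9]
tcp_rot: [0.128, 0.992, 0.001, 0.001]
force: [1.7, -0.6, 5.6]
finger_gap: 31.6
gripper_force: 35.0
```

Run:
```python
from h import *
s=dict(ee_pos=[430.85,318.24,327.76],tcp_rot=[.127,.992,-.001,-.001]);K,V=cam("wrist",s)
print("base",onz(K,V,(100+297/2,60+432/2),15).round(),"top",onz(K,V,(100+282/2,60+532/2),180).round())
b=onz(K,V,(248.5,276),15)[:2]; c=np.array([598,227.])
k=np.array([431,319.]);t=np.array([540,-57.])
a0,a1=[np.arctan2(*(p-c)[::-1])%(2*np.pi) for p in(k,t)]; r0,r1=[np.linalg.norm(p-c) for p in(k,t)]
print(np.degrees([a0,a1]),r0,r1)
for f in np.linspace(0,1,11):
    a=a0+(a1-a0)*f;r=r0+(r1-r0)*f; p=c+r*np.array([np.cos(a),np.sin(a)]); print(f.round(1),p.round(),np.linalg.norm(p).round())
```

```text
base [595. 229.  15.] top [578. 238. 180.]
[151.14971009 258.4574743 ] 190.66462702871763 289.8620361482338
0.0 [431. 319.] 536.0
0.1 [407. 289.] 500.0
0.2 [389. 254.] 465.0
0.3 [378. 214.] 434.0
0.4 [375. 171.] 412.0
0.5 [380. 126.] 400.0
0.6 [394.  82.] 403.0
0.7 [418.  39.] 420.0
0.8 [451.   1.] 451.0
0.9 [492. -32.] 493.0
1.0 [540. -57.] 543.0
```

Gripped (31.6 mm). Now I'll swing it round the column on its -x side.

>>> send_rows([
  [[-0.06,-0.07,0],0,0.6],
  [[-0.12,-0.15,0],0,0.6],
  [[-0.23,-0.3,0],0,0.6],
  [[-0.33,-0.48,0],0,0.6],
  [[-0.42,-0.65,0],0,0.6],
  [[-0.47,-0.83,0],0,0.6],
  [[-0.52,-1,0],0,0.6],
  [[-0.52,-1,0],0,0.6],
])

```text
time_s: 11.53
ee_pos: [378.0, 217.1, 245.6]
tcp_rot: [0.128, 0.992, -0.0, 0.001]
force: [-4.2, -2.6, 2.7]
finger_gap: 31.7
gripper_force: 35.0
```

>>> send_rows([
  [[-0.02,-0.15,0],0,0.6],
  [[-0.03,-0.32,0],0,0.6],
  [[-0.03,-0.5,0],0,0.6],
  [[-0.02,-0.67,0],0,0.6],
  [[0,-0.83,0],0,0.6],
  [[0.02,-0.95,0],0,0.6],
  [[0.02,-0.95,0],0,0.6],
])

```text
time_s: 12.12
ee_pos: [381.0, 122.8, 245.5]
tcp_rot: [0.128, 0.992, -0.0, 0.001]
force: [-1.6, -3.0, 4.6]
finger_gap: 31.3
gripper_force: 35.0
```

>>> send_rows([
  [[0.04,-0.15,0],0,0.6],
  [[0.09,-0.3,0],0,0.6],
  [[0.14,-0.45,0],0,0.6],
  [[0.22,-0.6,0],0,0.6],
  [[0.31,-0.75,0],0,0.6],
  [[0.41,-0.87,0],0,0.6],
  [[0.41,-0.87,0],0,0.6],
])

```text
time_s: 12.7
ee_pos: [422.9, 36.2, 245.1]
tcp_rot: [0.128, 0.992, -0.0, 0.0]
force: [1.1, -2.0, 4.8]
finger_gap: 31.9
gripper_force: 35.0
```

>>> send_rows([
  [[0.12,-0.13,0],0,0.6],
  [[0.25,-0.25,0],0,0.6],
  [[0.38,-0.36,0],0,0.6],
  [[0.52,-0.46,0],0,0.6],
  [[0.65,-0.55,0],0,0.6],
  [[0.65,-0.55,0],0,0.6],
])

```text
time_s: 13.2
ee_pos: [488.1, -18.0, 244.7]
tcp_rot: [0.128, 0.992, 0.0, -0.0]
force: [1.6, -0.4, 4.1]
finger_gap: 31.4
gripper_force: 35.0
```

>>> send_rows([
  [[0.12,-0.1,0],0,0.6],
  [[0.25,-0.19,0],0,0.6],
  [[0.38,-0.28,0],0,0.6],
  [[0.48,-0.35,0],0,0.6],
  [[0.54,-0.39,0],0,0.6],
  [[0.54,-0.39,0],0,0.6],
  [[0.54,-0.39,0],0,0.6],
  [[0.54,-0.39,0],0,0.6],
])

```text
time_s: 13.87
ee_pos: [540.2, -56.4, 244.8]
tcp_rot: [0.127, 0.992, -0.0, -0.0]
force: [2.0, 1.0, -0.9]
finger_gap: 31.3
gripper_force: 35.0
```

Run:
```python
from h import *
s=observe(); print(s["time_s"],s["ee_pos"],s["force"],s["finger_gap"])
w=camera("wrist"); cv2.imwrite("pics/w6.png",w); cv2.imwrite("pics/s6.png",camera("side")); cv2.imwrite("pics/sc6.png",camera("scene"))
K,V=cam("wrist",s); g=cv2.cvtColor(w,6)
# knob cap: small bright disc on dark near predicted px
p=proj(K,V,(540,-57,277)); u=p.astype(int); print("pred",p)
r=g[u[1]-40:u[1]+40,u[0]-40:u[0]+40]
print(g[u[1]-40:u[1]+44:4,u[0]-40:u[0]+44:4])
```

```text
13.8667 [540.18233678 -56.36361767 244.7714484 ] [ 2.01344053  0.96902427 -0.90740216] 31.349858463351705
pred [271.91381941 278.80388081]
[[211 107 107  98  45  26  17   7   3  11  21   0  18  22  21  16  96 101
  106 102 142]
 [102 101 106  92  53   8  15  16  18  16  16  14  27  11  20  23  46  39
  105 106 106]
 [101 104  99  48  35  13  18  11  27  10  25  17  36  24   9  22  20  18
   91  98 105]
 [104 106 108  17  18  15  14  21  21  24  29  35  17  20   6   8  15  24
   44 110 106]
 [108 104 107  19  20  19  11  36  27  33  36  39  36  30  33  14  34   4
    6 108 106]
 [110 102  87  23  12  26  25  36  25  31  29  25  34  34  31  29  22  14
   26 106 102]
 [106 105  38  13   4  33  29  27  34  30  30  38  34  27  28  35  36   5
   28  82 104]
 [107 110  20  24  28  31  30  33  38  21  26  28  24  27  27  37  32  35
   24  38 103]
 [104 106  23  22  26  32  32  23  30 137 142 143 130  34  37  31  34  36
   22  22 109]
 [104  83  26  20  27  26  28  24 141 141 143 143 139 125  35  34  32  33
   18  19 103]
 [107  36  19  32  24  33  24  27 143 140 140 146 140 140  25  37  27  
[... 208 characters left out ...]
4 107  40  41  34  37  31  37  40  60  38  45  43  44  47  60
   47  37  37]
 [ 56  53  54  52  52  51  52  52  56  51  55  53  49  51  53  51  50  55
   54  53  51]
 [ 58  60  58  62  61  57  62  58  58  59  58  57  54  58  55  61  55  57
   53  59  57]
 [ 70  69  74  67  67  71  72  73  73  70  64  70  72  72  67  67  69  68
   69  73  73]
 [ 75  77  78  76  78  76  75  73  76  77  79  70  75  77  77  75  74  73
   74  78  81]
 [ 81  78  80  75  73  78  80  80  81  79  75  78  78  77  78  82  78  80
   79  78  77]
 [ 82  82  81  84  85  79  79  80  86  76  77  76  78  83  84  77  78  81
   77  78  83]
 [ 79  78  74  79  81  71  77  78  74  78  74  72  74  77  79  75  74  72
   77  79  76]]
```

The cap centre is within about 1 mm of the prediction over the sink. I'll push the rod down 22 mm, which is still short of the earliest touch at 27 mm, and take the friction baseline.

>>> send_rows([
  [[0,0,-0.03],0,0.6],
  [[0,0,-0.07],0,0.6],
  [[0,0,-0.11],0,0.6],
  [[0,0,-0.15],0,0.6],
  [[0,0,-0.18],0,0.6],
  [[0,0,-0.2],0,0.6],
  [[0,0,-0.21],0,0.6],
  [[0,0,-0.22],0,0.6],
])

```text
time_s: 14.68
ee_pos: [540.4, -56.7, 223.0]
tcp_rot: [0.127, 0.992, 0.0, 0.0]
force: [-1.0, 5.1, 5.4]
finger_gap: 31.4
gripper_force: 35.0
```

```bash
cat > f.py <<'E'
from h import *
F=[];Z=[]
for i in range(6):
    s=observe();F.append(s["force"][2]);Z.append(s["ee_pos"][2]);camera("side")
print(s["time_s"],np.round(F,2),np.mean(F).round(2),np.round(np.mean(Z),2))
E
python3 f.py
```

```text
14.9333 [5.4  5.24 1.52 2.64 4.12 2.69] 3.6 222.86
```

>>> send_rows([
  [[0,0,-0.01],0,0.6],
  [[0,0,-0.02],0,0.6],
  [[0,0,-0.03],0,0.6],
  [[0,0,-0.04],0,0.6],
])

```text
time_s: 15.32
ee_pos: [540.5, -56.7, 219.0]
tcp_rot: [0.127, 0.992, 0.0, 0.0]
force: [-0.3, 5.1, 4.8]
finger_gap: 31.5
gripper_force: 35.0
```

```bash
python3 f.py
```

```text
15.5667 [4.81 4.56 2.72 4.56 3.61 3.28] 3.92 218.89
```

>>> send_rows([
  [[0,0,-0.01],0,0.6],
  [[0,0,-0.02],0,0.6],
  [[0,0,-0.03],0,0.6],
])

```text
time_s: 15.87
ee_pos: [540.5, -56.8, 216.1]
tcp_rot: [0.128, 0.992, 0.0, 0.0]
force: [-0.3, 4.6, 5.1]
finger_gap: 31.5
gripper_force: 35.0
```

```bash
python3 f.py
```

```text
16.1167 [5.12 4.86 2.86 4.51 3.99 3.81] 4.19 215.9
```

>>> send_rows([
  [[0,0,-0.01],0,0.6],
  [[0,0,-0.02],0,0.6],
  [[0,0,-0.03],0,0.6],
])

```text
time_s: 16.42
ee_pos: [540.5, -56.8, 213.0]
tcp_rot: [0.128, 0.992, 0.0, 0.0]
force: [-0.8, 4.4, 4.7]
finger_gap: 31.6
gripper_force: 35.0
```

```bash
python3 f.py
```

```text
16.6667 [4.7  4.88 2.99 4.02 3.96 3.39] 3.99 212.89
```

>>> send_rows([
  [[0,0,-0.01],0,0.6],
  [[0,0,-0.02],0,0.6],
])

```text
time_s: 16.88
ee_pos: [540.5, -56.8, 211.2]
tcp_rot: [0.128, 0.992, 0.0, 0.0]
force: [-1.1, 4.9, 7.3]
finger_gap: 31.4
gripper_force: 35.0
```

```bash
python3 f.py
```

```text
17.1333 [7.33 6.69 4.89 4.61 4.91 3.54] 5.33 211.09
```

>>> send_rows([
  [[0,0,-0.01],0,0.6],
  [[0,0,-0.02],0,0.6],
])

```text
time_s: 17.35
ee_pos: [540.5, -56.9, 209.4]
tcp_rot: [0.128, 0.992, 0.0, 0.0]
force: [-0.9, 4.8, 8.2]
finger_gap: 31.9
gripper_force: 35.0
```

```bash
python3 f.py
```

```text
17.6 [8.2  6.48 5.41 6.08 5.36 5.55] 6.18 209.27
```

Touch was felt at about 33 mm: force +1.3 N at 34 mm and +2.2 N at 36 mm, in line with the spring. One more millimetre puts it about half-way.

>>> send_rows([
  [[0,0,-0.005],0,0.6],
  [[0,0,-0.01],0,0.6],
])

```text
time_s: 17.82
ee_pos: [540.6, -56.8, 208.5]
tcp_rot: [0.127, 0.992, 0.0, 0.0]
force: [-1.3, 5.4, 9.1]
finger_gap: 31.3
gripper_force: 35.0
```

```bash
python3 f.py
```

```text
18.0667 [9.12 8.99 7.17 7.42 7.92 8.09] 8.12 208.45
```

The force has risen a bit faster than planned: the squeeze is about 3.2 to 4.5 mm. I'll ease back just under 1 mm by measured height to centre it.

>>> send_rows([
  [[0,0,0.004],0,0.6],
  [[0,0,0.008],0,0.6],
  [[0,0,0.012],0,0.6],
  [[0,0,0.012],0,0.6],
])

```text
time_s: 18.45
ee_pos: [540.3, -56.8, 208.6]
tcp_rot: [0.128, 0.992, 0.0, -0.0]
force: [1.8, 4.9, 0.4]
finger_gap: 31.1
gripper_force: 35.0
```

```bash
python3 f.py
```

```text
18.7 [ 0.41 -0.62  0.38  0.44 -0.66  0.35] 0.05 208.63
```

>>> send_rows([
  [[0,0,0.004],0,0.6],
  [[0,0,0.008],0,0.6],
  [[0,0,0.01],0,0.6],
  [[0,0,0.01],0,0.6],
])

```text
time_s: 19.08
ee_pos: [540.3, -56.8, 209.1]
tcp_rot: [0.128, 0.992, 0.0, -0.001]
force: [1.7, 5.2, -4.8]
finger_gap: 31.2
gripper_force: 35.0
```

```bash
python3 f.py
```

```text
19.3333 [-4.82 -3.97 -4.26 -3.38 -4.49 -4.94] -4.31 209.17
```

The upward pull is 4.5 N, so the spring force is at most about 3.3 N, near the middle of the band. Releasing and rising.

>>> send_rows([
  [[0,0,-0.004],0,0.6],
  [[0,0,-0.004],0,0.6],
  [[0,0,-0.004],0,0.1],
  [[0,0,-0.004],0,-0.3],
  [[0,0,-0.004],0,-0.3],
  [[0,0,-0.004],0,-0.3],
  [[0,0,-0.004],0,-0.3],
  [[0,0,-0.004],0,-0.3],
])

```text
time_s: 20.05
ee_pos: [540.5, -57.1, 209.7]
tcp_rot: [0.128, 0.992, -0.0, 0.0]
force: [0.1, 0.3, -0.4]
finger_gap: 59.9
gripper_force: 0.0
```

>>> send_rows([
  [[0,0,0.1],0,-0.3],
  [[0,0,0.3],0,-0.3],
  [[0,0,0.6],0,-0.3],
  [[0,0,1],0,-0.3],
  [[0,0,1],0,-0.3],
  [[0,0,1],0,-0.3],
])

```text
time_s: 20.55
ee_pos: [541.1, -57.1, 312.7]
tcp_rot: [0.128, 0.992, -0.0, 0.002]
force: [-0.4, 1.0, -0.6]
finger_gap: 60.2
gripper_force: 0.0
```

Run:
```python
from h import *
s=observe(); print(s["time_s"],s["ee_pos"],s["force"],s["finger_gap"])
w=camera("wrist"); cv2.imwrite("pics/w7.png",w); g=cv2.cvtColor(w,6)
K,V=cam("wrist",s); zt=277-36; p=proj(K,V,(540.5,-57,zt)); u=p.astype(int); print("pred",p)
x0,y0=u[0]-35,u[1]-35; r=g[y0:y0+70,x0:x0+70]
n,l,st,c=cv2.connectedComponentsWithStats((r>110).astype(np.uint8))
for i in range(1,n):
    if 30<st[i][4]<1500: print(c[i]+(x0,y0),st[i][4],onz(K,V,c[i]+(x0,y0),zt).round(1))
# sink in view: bright fins at z=62
```

```text
20.55 [541.06640217 -57.11680555 312.73715168] [-0.36459426  0.96789076 -0.5598753 ] 60.21649996988639
pred [272.8581638  217.72601554]
[257.88356164 189.42465753] 146 [513.6 -62.8 241. ]
[287.84234234 187.36936937] 222 [518.3 -38.3 241. ]
[272.65359477 217.55555556] 153 [540.3 -57.1 241. ]
[295.14583333 216.4375    ] 48 [544.2 -38.4 241. ]
[271.45139361 240.93337865] 1471 [560.6 -63.5 241. ]
```

The knob cap is at (540.3,-57.1), right over the sink, the robot is clear, and 20.6 s have been used. Handing in.

```bash
python3 -c "
from bench import finish_job
print(finish_job())"
```

```text
the job is handed in; nothing more can be done
None
```

I handed the job in at about 20.6 s, with no verdict returned: the heat sink sits on the processor, the knob is within about 1 mm of its centre, and the foot presses with an estimated 2.2–3.5 N, inferred from push and pull forces (target 1.4–4.2 N).

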